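Lay the biscuit tin flat and slide it into its bay

ROBOT

A 6-joint arm with a two-finger parallel gripper is mounted at the origin on the work surface. World frame = base frame: x ahead of the robot, y to its left, z up, the work surface at z = 0. Lengths are in m, angles in degrees, forces in N, time in s.
With the tool pointing down it reaches from about 0.375 to 0.9 m from the base axis. Payload 3.1 kg.
Tool frame: the origin (TCP) lies at the very end of the fingers, on their centre line; the grasp point (between the pads) lies 19 mm behind it; z points along the fingers, y is the line along which they close (so a half turn about z gives the same grasp; the last joint's range is limited). The gripper opens to 87 mm and grips with 3 to 60 N. Pads are 19 mm wide; open, the fingers measure 117 mm over their backs; the gripper's body (75 mm by 190 mm) begins 51 mm behind the grasp point.
Start: joints at [-82.649, 30.224, 82.088, -0, 67.689, -10.227], TCP at [0.189, -0.596, 0.186] pointing down, gripper open.
Joint ranges: [-176.69, 176.69], [-43.24, 126.21], [12.49, 139.97], [-82, 262], [0, 151.66], [-163.58, 163.58]. Speed limits (degrees/s): [159.86, 159.86, 180, 180, 180, 180].

INTERFACE

Orientations are given as a 3x3 rotation matrix whose columns are the frame's x, y, z axes.
In Python, from rig import bot gives the robot as it stands.
- The arm moves only by the tool move_arm, never from a script. Its argument "increments" is a list of rows, each an object with "xyz": the shift along the tool's x, y, z in mm, a list of three; "roll": the turn about the tool's z in rad; "grip": the opening in per cent of the stroke, from 0 (shut) to 100 (fully open). A call has 1 to 5 rows; each row shifts and turns the commanded pose from where the row before left it, along the tool's axes as they then stand; what a row does not reach is not made up. A row lasts 1/12 s, in which the tool goes at most 41.7 mm and 7.16 degrees, less where a joint would pass 70% of its speed; a pose out of reach is approached as far as the arm can. A call is refused whole if a number of a shift passes 41.7 or a number of a turn 0.125, either way. A call with a gripper value outside its range is refused whole. The fingers move at their own pace and stop on an object; the grip force is fixed at half the most. Time passes only in rows, so rows that do not move let the fingers close. It gives the time, the measured TCP pose, the force, the opening and the grip force at its end, in the units of the state.
- bot.read_state(): the state, without advancing time (a new reading comes with each control period).
- bot.capture(name): name is "side" or "top"; returns (picture, depth): 400x640x3 uint8, red, green, blue; 400x640 float32, m along the optical axis (not along the pixel's ray), 0 where there is no reading.
- bot.camera_model(name): a dict with "intrinsics" (3x3 intrinsics, pixels), "D" ([k1, k2, p1, p2, k3] as OpenCV has them; the pictures are not rectified), "rvec" (rotation vector, rad) and "tvec" (3), from world to camera coordinates, as OpenCV has them. Camera axes: x right, y down, z forward; pixel columns grow to the right and rows downward; lengths in m; the calibration is good to about 2 mm. A picture is of the moment at which its call begins. camera_model takes no time and is no camera call.
- bot.hand_in(): hands the job in; it is judged then, once.
Trained networks look in the newest picture that a camera, given by its name, has taken for a name from the list of things; names that differ only in an ending like _2 or _b are one class to them, and where a whole thing is asked for, a point or a joint stands for the part that bears it (a point fixed in the world has none). Each returns a list of dicts, best first, with "conf" (0 to 1); they miss things now and then, are a little off and sometimes report something else, mostly with a low value. They report only what shows in the picture. A call takes as long as a camera call.
- bot.spot_in(label, camera): "at" ([x, y, z] in m, in the coordinates of the camera as it stood for that picture, good to about 4 mm: the middle of the surface that is visible of it).
- bot.trace(label, camera): "mask" (400x640 bool, what is visible of it).
The state is a dict: "time_s": time; "joint_positions": joint angles; "qvel": joint speeds; "tau": joint torques, N m; "position": TCP position; "tcp_rot": TCP orientation; "force": force on the tool from outside, world axes, zero at the start; "moment": the same for the moment, N m; "opening": opening from 0.0 (shut) to 1.0 (fully open); "grasp_force": force on a finger pad.
Only numpy, scipy, OpenCV 4.12 (cv2) and the standard library are available. Lean on these libraries where they do the work, as an engineer would, in place of code of your own. Each camera call takes 0.05 s, during which the arm holds its last target. There are 200 camera calls.

TASK

Someone put a biscuit tin back on its rim on the shop counter: tip it over with a light push so that it lies flat on its base, lid up, then slide it along the counter into the empty wire bay until it is fully home against the wires at the bay's far end. Push it gently and do not lift it, and leave everything else where it is.

Things in the scene. Friction and masses are not known exactly. Their poses are not given: they have to be found in the camera images.
- tin: Round biscuit tin, 124 mm in diameter, 54 mm high, 0.25 to 0.5 kg, blue with a paper band; its origin is its centre. Its z axis is the tin's axis, pointing out through the lid. It starts standing on its rim (z level, centre 62 mm up); lying flat its centre is 27 mm up. Pushed off-centre it may roll on its rim; flat it slides. Thin sheet: more than 30 N dents it.
- tin_lid (a point): The middle of that tin's press-on lid, 27 mm from its centre; the lid has a brass edge and a paper disc, the base is bare steel. At the start the lid faces more or less towards the robot. Pushed some 45 mm near the top of the lid, the tin topples over the bottom edge of its base and comes to lie with its centre about 89 mm farther on, the way the base faced.
- bay_open: The empty wire bay, fixed, without a floor: a fence of 5 mm steel wires up to 65 mm high on three sides, origin at its middle on the counter. x axis: into the bay, away from the robot; the mouth is at -x. Inside it is 146 mm wide (y). The side wires reach 45 mm towards the mouth from the origin, then flare out 4 mm over a further 13 mm.
- home (a point): The place of the tin's centre in the empty bay when it touches the wires at the bay's far end: 27 mm above the bay's origin, axes as the bay's; the far wires stand 62 mm from it along +x. Two like bays at about 180 mm pitch in the same row each hold a tin; any of the three may be the empty one.
- stock_a_center (a point): A tin of the same size lying lid up in its own bay, with a small carton on top; the point is its centre. To be left alone.
- stock_b_center (a point): A tin of the same size lying lid up in the other full bay; the point is its centre. To be left alone.
- barbox: Small carton, 75 x 35 x 22 mm, lying on the first stock tin; origin in the centre of its underside. To be left alone.
- jar: Honey jar, 68 mm in diameter, 100 mm high, standing to one side; origin in the centre of its underside. To be left alone.
- drink: Drink bottle, 62 mm in diameter, 190 mm high, standing to one side; origin in the centre of its underside. To be left alone.
- can: Can, 74 mm in diameter, 105 mm high, standing to one side; origin in the centre of its underside. To be left alone.
- carton: Snack carton, 55 x 110 x 150 mm high, standing to one side; origin in the centre of its underside. To be left alone.
- pastilles: Small flat pastille tin, 72 mm in diameter, 22 mm high, lying to one side; origin in the centre of its underside. To be left alone.
- label_roll: Roll of paper labels, 80 mm in diameter, 26 mm high, lying to the robot's left; origin in the centre of its underside. To be left alone.
- scanner: Hand barcode scanner lying on the counter, about 110 x 130 x 45 mm, to the robot's right; origin under its body. To be left alone.

How it is judged (in metres and radians):
On the way, in this order (a step that is already met when the one before it is completed fails the run):
1. the tin lies flat on its base on the counter, lid up, and is at rest (angle between tin's own z axis and vertical below 0.08 rad and height (world z) of tin below 0.032 m and linear speed of tin below 0.03 m/s and angular speed of tin below 0.3 rad/s), for 0.2 s.
2. the tin has been slid fully home in the empty bay (x of tin in the frame of home above -0.008 m and horizontal distance between tin and home below 0.017 m and angle between tin's own z axis and vertical below 0.08 rad), for 0.2 s.
At the end, for the whole second after the job is handed in: The tin lies flat on its base, lid up (within 0.08 rad), at rest on the counter in the empty bay, within 8 mm of the wires at the bay's far end and its centre within 17 mm of its home point (all of step 2 and height (world z) of tin below 0.032 m and linear speed of tin below 0.02 m/s); the robot touches nothing.
It fails at once if the tin is lifted off the counter (height (world z) of tin above 0.08 m).
It fails at once if the tin is pressed with more than 30 N (contact force between any of the fingers, the arm and tin above 30 N).
It fails at once if a stock tin or the carton on it is shifted by more than 20 mm (distance of any of stock_a_center, stock_b_center, barbox from where it was at the start of the episode above 0.02 m).
It fails at once if another of the goods or the scanner is shifted by more than 30 mm or knocked over (distance of any of jar, drink, can, carton, pastilles, scanner, label_roll from where it was at the start of the episode above 0.03 m or angle between any of jar, drink, can, carton's own z axis and vertical above 0.5 rad).
It also fails if it takes over 61 s, if anything falls off the work surface, if the arm or the gripper's body presses on something with over 40 N, if the wrist force passes 120 N, or if a joint passes its speed limit or range.

## Working session

There is one attempt and no reset: what is moved stays moved. The work goes in short steps, Python scripts to look and compute and a tool call to move; the robot and the scene stay as the last step left them, time stands still between calls to the robot, and variables do not carry over. Pictures are saved under pics/ and viewed, at most 13 in all, crops included, and the job is handed in when it is done.

Besides the shell and the picture viewer there is one more tool, called as name(argument=value, ...), one argument or row to a line, values as JSON. move_arm: Moves the arm, as the interface text tells. Its arguments: {"type":"object","properties":{"increments":{"type":"array"}},"required":["increments"]}

```bash
mkdir -p pics
cat > h.py <<'E'
import numpy as np, cv2
from rig import bot
def cam(n):
    m=bot.camera_model(n); R=cv2.Rodrigues(np.array(m["rvec"],float))[0]
    return np.array(m["intrinsics"],float),np.array(m["D"],float),R,np.array(m["tvec"],float).ravel()
def toworld(n,p):
    K,D,R,t=cam(n); return (np.atleast_2d(p)-t)@R
def cloud(n,depth,mask):
    K,D,R,t=cam(n); v,u=np.nonzero(mask&(depth>0)); z=depth[v,u]
    xy=cv2.undistortPoints(np.c_[u,v].astype(float)[:,None],K,D)[:,0]
    return (np.c_[xy*z[:,None],z]-t)@R
def proj(n,P):
    K,D,R,t=cam(n); return cv2.projectPoints(np.atleast_2d(np.array(P,float)),cv2.Rodrigues(R)[0],t,K,D)[0][:,0]
E
python3 - <<'E'
from h import *
np.set_printoptions(precision=3,suppress=True)
ims=[]
for n in("side","top"):
    im,d=bot.capture(n); cv2.imwrite(f"pics/{n}0.png",im[:,:,::-1]); np.save(f"{n}0.npy",d)
    K,D,R,t=cam(n); print(n,"cam at",-R.T@t)
    for l in("tin","tin_lid","bay_open","stock_a_center","barbox","jar","drink","can","carton","pastilles","label_roll","scanner"):
        try: print(l,[(toworld(n,r["at"])[0].round(3),round(r["conf"],2)) for r in bot.spot_in(l,n)[:4]])
        except Exception as e: print(l,e)
s=bot.read_state(); print(s["position"],s["tcp_rot"],s["time_s"])
E
```

```text
side cam at [0.363 0.599 0.79 ]
tin [(array([0.427, 0.07 , 0.097]), 0.85)]
tin_lid [(array([0.429, 0.074, 0.095]), 0.75)]
bay_open [(array([ 0.726, -0.177,  0.032]), 0.61)]
stock_a_center [(array([0.648, 0.038, 0.054]), 0.71)]
barbox [(array([0.682, 0.019, 0.071]), 0.87)]
jar [(array([0.616, 0.352, 0.089]), 0.64), (array([0.428, 0.075, 0.093]), 0.56)]
drink [(array([0.445, 0.385, 0.124]), 0.92)]
can [(array([ 0.631, -0.355,  0.076]), 0.84)]
carton [(array([ 0.463, -0.329,  0.117]), 0.62)]
pastilles [(array([0.549, 0.31 , 0.021]), 0.94)]
label_roll [(array([0.361, 0.292, 0.021]), 0.87)]
scanner [(array([ 0.367, -0.344,  0.036]), 0.89)]
top cam at [ 0.413 -0.021  1.172]
tin [(array([0.432, 0.046, 0.115]), 0.95)]
tin_lid [(array([0.43 , 0.048, 0.114]), 0.87)]
bay_open [(array([ 0.74 , -0.198,  0.031]), 0.67)]
stock_a_center [(array([0.657, 0.   , 0.052]), 0.78), (array([0.455, 0.356, 0.122]), 0.48)]
barbox [(array([0.678, 0.001, 0.078]), 0.85)]
jar [(array([0.623, 0.331, 0.097]), 0.87), (array([ 0.364, -0.364,  0.035]), 0.44)]
drink [(array([0.667, 0.174, 0.05 ]), 0.6), (array([0.452, 0.353, 0.125]), 0.56)]
can [(array([ 0.63 , -0.367,  0.102]), 0.69)]
carton [(array([ 0.467, -0.365,  0.152]), 0.66), (array([0.621, 0.333, 0.097]), 0.63)]
pastilles [(array([0.546, 0.303, 0.016]), 0.58)]
label_roll [(array([0.355, 0.28 , 0.026]), 0.69)]
scanner [(array([ 0.363, -0.364,  0.035]), 0.69)]
[ 0.189 -0.596  0.186] [[ 0.953  0.302  0.   ]
 [ 0.302 -0.953  0.   ]
 [ 0.    -0.    -1.   ]] 1.3
```

View pics/top0.png

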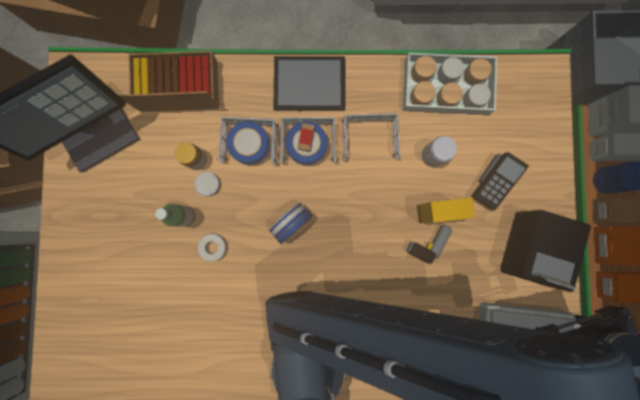

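View pics/side0.png

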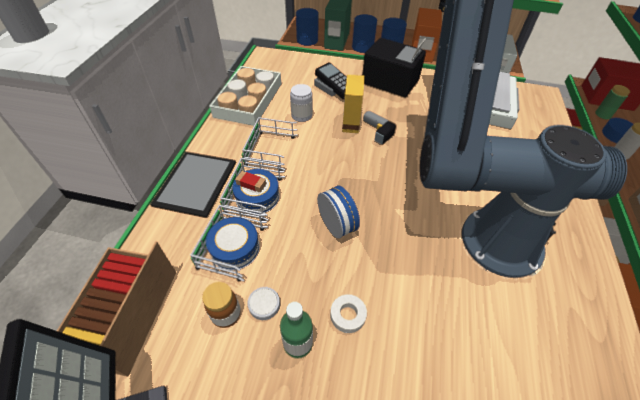

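Run:
```python
from h import *
np.set_printoptions(precision=3,suppress=True)
for n in("top","side"):
    d=np.load(f"{n}0.npy"); P=cloud(n,d,np.ones_like(d,bool))
    q=P[(P[:,2]>.01)&(P[:,2]<.14)&(abs(P[:,0]-.43)<.1)&(abs(P[:,1]-.05)<.1)]
    print(n,len(q),q.min(0),q.max(0))
    t=q[q[:,2]>.1]; r=cv2.minAreaRect((t[:,:2]*1000).astype(np.float32)); print(r, t.mean(0))
    for lo in(.02,.05,.08,.11):
        s=q[(q[:,2]>lo)&(q[:,2]<lo+.015)]; 
        if len(s)>5: print(lo,cv2.minAreaRect((s[:,:2]*1000).astype(np.float32)),len(s))
    # wires
    w=P[(P[:,2]>.055)&(P[:,2]<.075)&(P[:,0]>.55)&(P[:,1]<-.05)&(P[:,1]>-.3)]
    h=np.histogram2d(w[:,0],w[:,1],bins=[np.arange(.56,.82,.02),np.arange(-.3,-.05,.01)])[0].astype(int); print(h)
```

```text
top 879 [ 0.374 -0.013  0.01 ] [0.49  0.107 0.127]
((431.68670654296875, 48.4610595703125), (53.97496032714844, 97.48898315429688), 42.19073486328125) [0.432 0.048 0.116]
0.05 ((446.91290283203125, 7.193380355834961), (37.031700134277344, 81.20405578613281), 80.18182373046875) 10
0.08 ((431.3060302734375, 48.036643981933594), (52.7595100402832, 117.9791030883789), 41.6613655090332) 97
0.11 ((431.3570251464844, 48.80961227416992), (53.99703598022461, 79.56586456298828), 42.236358642578125) 510
[[ 0  0  0  0  0  0  0  0  0  0  0  0  0  0  0  0  0  0  0  0  0  0  0  0]
 [ 0  0  0  0  0  0  0  0  0  0  0  0  0  0  0  0  0  0  0  0  0  0  0  0]
 [ 0  0  0  0  0  0  0  0  0  0  0  0  0  0  0  0  0  0  0  0  0  1  3  0]
 [ 0  0  0 10  1  0  0  0  0  0  0  0  0  0  0  0  0  0  5  5  0  0 14  0]
 [ 0  0  0 10  0  0  0  0  0  0  0  0  0  0  0  0  0  0  7  1  0  0 14  0]
 [ 0  0  0  7  5  0  0  0  0  0  0  0  0  0  0  0  0  0  7  7  0  0 14  0]
 [ 0  0  0  6  6  0  0  0  0  0  0  0  0  0  0  0  0  0  6  7  0  0 14  0]
 [ 0  0  0  7  7  0  0  0  0  0  0  0  0  0  0  0  0  0  8  6  0  0 12  0]
 [
[... 1103 characters left out ...]
 0  0  0  0  0  0  4  0]
 [ 0  0  0  3  4  0  0  0  0  0  0  0  0  0  0  0  0  0  1 11  0  0 12  0]
 [ 0  0  0  2 11  0  0  0  0  0  0  0  0  0  0  0  0  0  2 11  0  0 12  1]
 [ 0  0  0  3  6  0  0  0  0  0  0  0  0  0  0  0  0  0  0 12  0  0 11  1]
 [ 0  0  0  0 12  0  0  0  0  0  0  0  0  0  0  0  0  0  0 12  0  0 11  2]
 [ 0  0  0  0  9  0  0  0  0  0  0  0  0  0  0  0  0  0  1 12  0  0  9  3]
 [ 0  0  0  0  9  0  0  0  0  0  0  0  0  0  0  0  0  0  0 11  0  0  8  7]
 [ 0  0  0  0  8  4  4  3  4  5  3  4  3  4  4  7  4  4  4  8  0  0  0  0]
 [ 0  0  0  0  0  0  0  0  0  0  0  0  0  0  0  0  0  0  0  0  0  0  0  0]
 [ 0  0  0  0  0  0  0  0  0  0  0  0  0  0  0  0  0  0  0  0  0  0  0  0]]
```

The top view shows the tin near (291,223), with its axis pointing up and to the left. The empty bay is the right-hand one, around (371,135). In the side view the grey base at (335,213) faces +y, so the lid faces (-x,-y). Pushing along about (0.735, 0.68) will topple it into free space.

Run:
```python
from h import *
np.set_printoptions(precision=4,suppress=True)
for n in("top","side"):
    d=np.load(f"{n}0.npy"); P=cloud(n,d,np.ones_like(d,bool))
    w=P[(P[:,2]>.045)&(P[:,2]<.075)&(P[:,1]<-.09)&(P[:,1]>-.29)]
    for nm,m in(("L",(w[:,0]>.62)&(w[:,0]<.735)&(w[:,1]>-.125)),("R",(w[:,0]>.62)&(w[:,0]<.735)&(w[:,1]<-.25)),("F",(w[:,0]>.735)&(w[:,0]<.775)&(w[:,1]>-.24)&(w[:,1]<-.135))):
        q=w[m][:,:2]; vx,vy,x,y=cv2.fitLine(q.astype(np.float32),cv2.DIST_HUBER,0,.01,.01).ravel()
        print(n,nm,len(q),"ang",np.degrees(np.arctan(vy/vx)),"pt",x,y,"x range",q[:,0].min(),q[:,0].max())
```

```text
top L 66 ang 1.449342 pt 0.6824223 -0.10919966 x range 0.6204260379849343 0.7341945805102773
top R 67 ang 2.497181 pt 0.6775935 -0.2603593 x range 0.626351505715726 0.7342725847986752
top F 65 ang -88.05226 pt 0.74547476 -0.1732621 x range 0.7424326011150524 0.7510664641220639
side L 75 ang 0.9214775 pt 0.6744873 -0.10596518 x range 0.6206469014175529 0.7340659910204603
side R 62 ang 2.7033193 pt 0.676399 -0.25770855 x range 0.6263328342134671 0.7329261105656892
side F 47 ang -87.82106 pt 0.7465502 -0.18538772 x range 0.7433207946362185 0.7507546166318156
```

move_arm(
  increments=[
    {"xyz":[40,-8,0],"roll":-0.11,"grip":50},
    {"xyz":[39,-12,0],"roll":-0.11},
    {"xyz":[38,-17,0],"roll":-0.11},
    {"xyz":[36,-20,0],"roll":-0.11},
    {"xyz":[41,-2,0]},
  ],
)

```text
schema error: expected keys xyz, roll, grip
```

move_arm(
  increments=[
    {"xyz":[28,-30,0],"roll":0,"grip":50},
    {"xyz":[28,-30,0],"roll":0,"grip":50},
    {"xyz":[28,-30,0],"roll":0,"grip":50},
    {"xyz":[28,-30,0],"roll":0,"grip":50},
    {"xyz":[28,-30,0],"roll":0,"grip":50},
  ],
)

```text
time_s: 1.72
position: [0.2774, -0.4089, 0.1863]
tcp_rot: [[0.954, 0.301, 0.0], [0.301, -0.954, -0.0], [0.0, 0.0, -1.0]]
force: [2.0, -0.6, 2.1]
opening: 0.711
grasp_force: 0.0
```

move_arm(
  increments=[
    {"xyz":[28,-30,0],"roll":0,"grip":50},
    {"xyz":[28,-30,0],"roll":0,"grip":50},
    {"xyz":[28,-30,0],"roll":0,"grip":50},
    {"xyz":[28,-30,0],"roll":0,"grip":50},
    {"xyz":[28,-30,0],"roll":0,"grip":50},
  ],
)

```text
time_s: 2.13
position: [0.3657, -0.2236, 0.1866]
tcp_rot: [[0.954, 0.301, 0.001], [0.301, -0.954, -0.001], [0.001, 0.001, -1.0]]
force: [0.9, -0.4, 0.6]
opening: 0.503
grasp_force: 0.0
```

move_arm(
  increments=[
    {"xyz":[0,0,0],"roll":-0.11,"grip":50},
    {"xyz":[0,0,0],"roll":-0.11,"grip":50},
    {"xyz":[0,0,0],"roll":-0.11,"grip":50},
    {"xyz":[0,0,0],"roll":-0.11,"grip":50},
    {"xyz":[0,0,0],"roll":0,"grip":50},
  ],
)

```text
time_s: 2.55
position: [0.3653, -0.2251, 0.1865]
tcp_rot: [[0.732, 0.681, 0.0], [0.681, -0.732, -0.0], [-0.0, 0.0, -1.0]]
force: [0.2, -0.0, 0.9]
opening: 0.497
grasp_force: 0.0
```

move_arm(
  increments=[
    {"xyz":[28.5,-26,0],"roll":0,"grip":30},
    {"xyz":[28.5,-26,0],"roll":0,"grip":30},
    {"xyz":[28.5,-26,0],"roll":0,"grip":30},
    {"xyz":[28.5,-26,0],"roll":0,"grip":30},
    {"xyz":[28.5,-26,0],"roll":0,"grip":30},
  ],
)

```text
time_s: 2.97
position: [0.3813, -0.0317, 0.1865]
tcp_rot: [[0.737, 0.676, 0.001], [0.676, -0.737, -0.0], [0.0, 0.001, -1.0]]
force: [1.9, 0.2, 0.3]
opening: 0.309
grasp_force: 0.0
```

move_arm(
  increments=[
    {"xyz":[28.5,-26,0],"roll":0,"grip":30},
    {"xyz":[0,0,25],"roll":0,"grip":30},
    {"xyz":[0,0,25],"roll":0,"grip":30},
    {"xyz":[0,0,26],"roll":0,"grip":30},
    {"xyz":[0,0,0],"roll":0,"grip":30},
  ],
)

```text
time_s: 3.38
position: [0.3819, 0.0065, 0.1075]
tcp_rot: [[0.735, 0.678, -0.008], [0.678, -0.735, 0.002], [-0.004, -0.007, -1.0]]
force: [-0.3, 0.6, -0.1]
opening: 0.296
grasp_force: 0.0
```

Run:
```python
from h import *
im,d=bot.capture("side"); cv2.imwrite("pics/s1.png",cv2.resize(im[120:280,250:450,::-1],None,fx=3,fy=3))
s=bot.read_state(); print(s["position"],s["force"],s["opening"])
P=cloud("side",d,np.ones_like(d,bool))
q=P[(P[:,2]>.105)&(P[:,2]<.135)&(abs(P[:,0]-.43)<.06)&(abs(P[:,1]-.05)<.06)]
n=np.array([.735,.68]);print(np.percentile(q[:,:2]@n,[1,5,50,95,99]))
```

```text
[0.38290458 0.00599745 0.10895644] [0.24057642 0.43776125 0.07783157] 0.2970261972479824
[0.32628987 0.32924645 0.35444311 0.37849947 0.3792254 ]
```

View pics/s1.png

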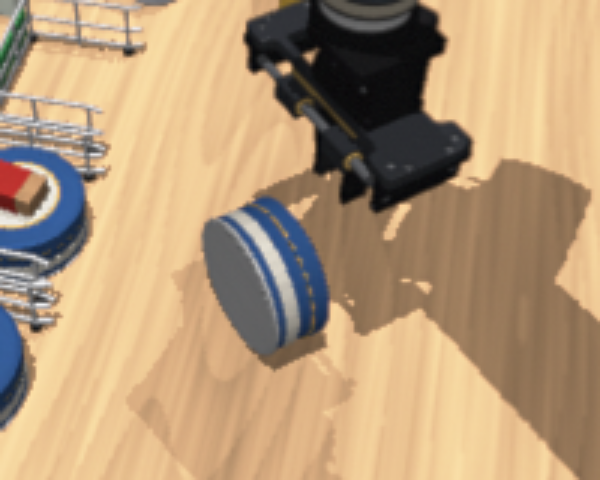

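The crop shows the fingers at about (345,170) behind the lid, with the grey base facing away and a gap of about 30 mm. I'll approach, then push slowly.

move_arm(
  increments=[
    {"xyz":[10,0,0],"roll":0,"grip":30},
    {"xyz":[8,0,0],"roll":0,"grip":30},
    {"xyz":[5,0,0],"roll":0,"grip":30},
    {"xyz":[4,0,0],"roll":0,"grip":30},
    {"xyz":[4,0,0],"roll":0,"grip":30},
  ],
)

```text
time_s: 3.85
position: [0.4086, 0.0267, 0.1111]
tcp_rot: [[0.734, 0.679, 0.002], [0.679, -0.734, -0.0], [0.001, 0.002, -1.0]]
force: [-0.8, 0.4, -0.7]
opening: 0.299
grasp_force: 0.0
```

move_arm(
  increments=[
    {"xyz":[5,0,0],"roll":0,"grip":30},
    {"xyz":[5,0,0],"roll":0,"grip":30},
    {"xyz":[5,0,0],"roll":0,"grip":30},
    {"xyz":[5,0,0],"roll":0,"grip":30},
    {"xyz":[5,0,0],"roll":0,"grip":30},
  ],
)

```text
time_s: 4.27
position: [0.426, 0.0438, 0.1102]
tcp_rot: [[0.734, 0.679, -0.0], [0.679, -0.734, 0.0], [-0.0, -0.0, -1.0]]
force: [-0.3, -0.4, -0.1]
opening: 0.304
grasp_force: 0.0
```

Run:
```python
from h import *
im,d=bot.capture("side"); cv2.imwrite("pics/s2.png",cv2.resize(im[120:280,250:450,::-1],None,fx=3,fy=3))
s=bot.read_state(); print(s["position"],s["force"],s["opening"])
```

```text
[0.42711225 0.04407126 0.11030992] [ 0.8649032   0.82815414 -0.16633789] 0.29782763334425916
```

View pics/s2.png

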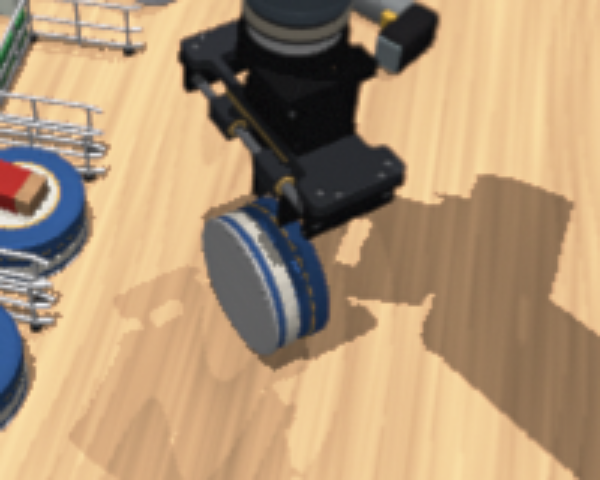

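The crop shows the fingertips at about (285,215), at the tin's top on the lid side. The tin seems hardly tipped, so I'll measure it in the depth image.

Run:
```python
from h import *
np.set_printoptions(precision=3,suppress=True)
n=np.array([.735,.68]);m=np.array([-.68,.735]); c=np.array([.431,.051])
d0=np.load("side0.npy")
im,d=bot.capture("side"); mk=bot.trace("tin","side")[0]["mask"]
for nm,D in(("before",d0),("now",d)):
    P=cloud("side",D,np.ones_like(D,bool)); a=(P[:,:2]-c)@n; b=(P[:,:2]-c)@m
    for lo in(.02,.05,.08,.095,.11,.12,.13):
        s=(P[:,2]>lo)&(P[:,2]<lo+.01)&(abs(a)<.1)&(abs(b)<.07)
        if s.sum()>3: print(nm,lo,s.sum(),"n",np.percentile(a[s],[2,50,98]),"m",np.percentile(b[s],[2,98]))
P=cloud("side",d,mk); print(P.min(0),P.max(0))
s=bot.read_state(); print(((np.array(s["position"])[:2]-c)@n),(np.array(s["position"])[:2]-c)@m,s["position"][2])
```

```text
before 0.02 45 n [0.013 0.027 0.028] m [-0.045  0.049]
before 0.05 91 n [-0.019  0.027  0.028] m [-0.055  0.062]
before 0.08 134 n [-0.023  0.023  0.028] m [-0.05   0.059]
before 0.095 169 n [-0.023  0.014  0.028] m [-0.046  0.051]
before 0.11 351 n [-0.024  0.003  0.028] m [-0.035  0.036]
before 0.12 193 n [-0.024 -0.002  0.027] m [-0.018  0.018]
now 0.02 48 n [0.025 0.027 0.028] m [-0.045  0.049]
now 0.05 91 n [-0.021  0.027  0.028] m [-0.056  0.062]
now 0.08 135 n [-0.024  0.022  0.028] m [-0.051  0.058]
now 0.095 172 n [-0.023  0.012  0.028] m [-0.047  0.051]
now 0.11 338 n [-0.023  0.004  0.027] m [-0.034  0.037]
now 0.12 153 n [-0.021  0.006  0.027] m [-0.017  0.018]
[ 0.372 -0.028 -0.003] [0.491 0.132 0.219]
-0.008699113365344154 -0.001962791371505228 0.11016469912223761
```

Run:
```python
from h import *
np.set_printoptions(precision=3,suppress=True)
n=np.array([.735,.68]);m=np.array([-.68,.735]); c=np.array([.431,.051])
im,d=bot.capture("side"); it,dt=bot.capture("top")
p=np.array(bot.read_state()["position"]); print(proj("side",[p,p+[0,0,.05]]),p)
P=cloud("side",d,np.ones_like(d,bool)); a=(P[:,:2]-c)@n; b=(P[:,:2]-c)@m
for lo in np.arange(.12,.2,.01):
    s=(P[:,2]>lo)&(P[:,2]<lo+.01)&(abs(a)<.12)&(abs(b)<.1)
    if s.sum()>3: print("z",lo,s.sum(),"n",np.percentile(a[s],[2,50,98]),"m",np.percentile(b[s],[2,50,98]))
g=im.copy()
for q in proj("side",[p]): cv2.circle(g,tuple(int(v) for v in q),1,(255,0,0),-1)
cv2.imwrite("pics/s3.png",cv2.resize(g[170:230,300:380,::-1],None,fx=8,fy=8,interpolation=cv2.INTER_NEAREST))
```

```text
[[341.688 197.309]
 [342.993 183.713]] [0.425 0.043 0.11 ]
z 0.12 159 n [-0.021  0.005  0.026] m [-0.019  0.001  0.018]
z 0.14 15 n [-0.015 -0.003  0.002] m [-0.021 -0.016  0.02 ]
z 0.15000000000000002 34 n [-0.013  0.001  0.004] m [-0.021  0.018  0.021]
z 0.16000000000000003 23 n [-0.008  0.002  0.003] m [-0.022  0.018  0.02 ]
z 0.17000000000000004 10 n [-0.002  0.002  0.004] m [0.013 0.02  0.023]
z 0.19000000000000006 5 n [-0.008 -0.004 -0.002] m [-0.022 -0.021 -0.019]
z 0.20000000000000007 10 n [-0.004 -0.001  0.004] m [-0.022 -0.02  -0.02 ]
```

View pics/s3.png

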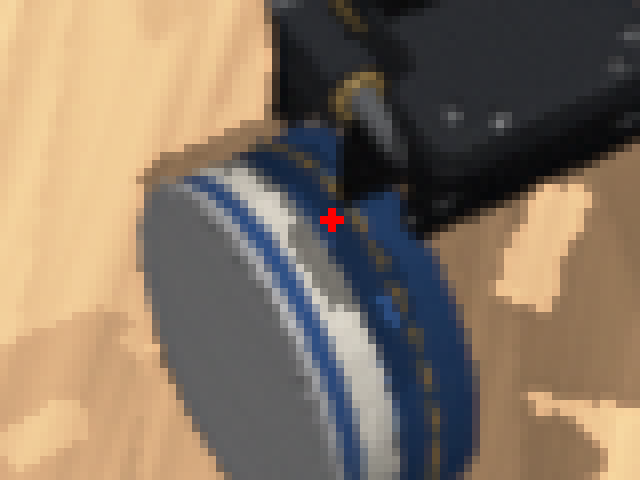

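The crop shows the finger ending at (375,195), above the tin's rim. The red cross at (332,218) marks where the reported TCP should be. The real fingertip looks higher than reported, so I'll back off and measure it.

move_arm(
  increments=[
    {"xyz":[-15,0,0],"roll":0,"grip":30},
    {"xyz":[-15,0,0],"roll":0,"grip":30},
    {"xyz":[-15,0,0],"roll":0,"grip":30},
    {"xyz":[-12,0,0],"roll":0,"grip":30},
    {"xyz":[0,0,0],"roll":0,"grip":30},
  ],
)

```text
time_s: 4.93
position: [0.3814, 0.0042, 0.1101]
tcp_rot: [[0.735, 0.678, -0.003], [0.678, -0.735, 0.001], [-0.002, -0.002, -1.0]]
force: [-0.5, 0.1, -0.5]
opening: 0.303
grasp_force: 0.0
```

Run:
```python
from h import *
np.set_printoptions(precision=3,suppress=True)
n=np.array([.735,.68]);m=np.array([-.68,.735]); c=np.array([.431,.051])
im,d=bot.capture("side")
s=bot.read_state();p=np.array(s["position"]); print(p,s["joint_positions"],(p[:2]-c)@n)
P=cloud("side",d,np.ones_like(d,bool)); a=(P[:,:2]-c)@n; b=(P[:,:2]-c)@m
for lo in np.arange(.07,.2,.01):
    k=(P[:,2]>lo)&(P[:,2]<lo+.01)&(a<-.032)&(a>-.12)&(abs(b)<.1)
    if k.sum()>1: print("z",lo.round(2),k.sum(),"n",np.percentile(a[k],[2,50,98]),"m",np.percentile(b[k],[2,50,98]))
g=im.copy()
for q in proj("side",[p]): cv2.circle(g,tuple(int(v) for v in q),1,(255,0,0),-1)
cv2.imwrite("pics/s4.png",cv2.resize(g[150:225,320:420,::-1],None,fx=7,fy=7,interpolation=cv2.INTER_NEAREST))
```

```text
[0.383 0.004 0.11 ] [-16.189  20.251 119.905   0.008  39.903  31.143] -0.06697970940744158
z 0.14 21 n [-0.076 -0.064 -0.056] m [-0.02   0.011  0.021]
z 0.15 44 n [-0.077 -0.061 -0.056] m [-0.022  0.017  0.022]
z 0.16 35 n [-0.074 -0.058 -0.056] m [-0.023  0.017  0.022]
z 0.17 24 n [-0.069 -0.057 -0.056] m [-0.025  0.016  0.024]
z 0.18 17 n [-0.061 -0.057 -0.055] m [-0.027 -0.019  0.025]
z 0.19 9 n [-0.072 -0.067 -0.056] m [-0.028 -0.019 -0.018]
```

View pics/s4.png

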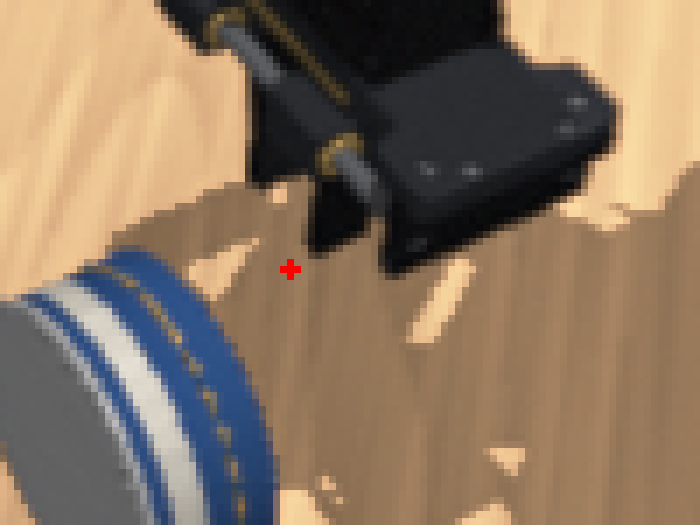

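The crop shows the fingertips at about (330,248), clearly above the red cross at (290,270) where the reported TCP should be. Depth puts the tips about 30 mm higher than reported. I'll get the exact offset and the height of the gripper body.

Run:
```python
from h import *
np.set_printoptions(precision=3,suppress=True)
n=np.array([.735,.68]);m=np.array([-.68,.735]); c=np.array([.431,.051])
for k_ in range(2):
  im,d=bot.capture("side")
  P=cloud("side",d,np.ones_like(d,bool)); a=(P[:,:2]-c)@n; b=(P[:,:2]-c)@m; z=P[:,2]
  f=(z>.08)&(a<-.032)&(a>-.12)&(abs(b)<.12)
  print("tip z lowest",np.sort(z[f])[:8])
  w=f&(abs(b)>.045); print("body z lowest",np.sort(z[w])[:8])
  for lo in np.arange(.16,.26,.01):
    k=f&(z>lo)&(z<lo+.01); print(lo.round(2),k.sum(),a[k].min() if k.any() else 0,a[k].max() if k.any() else 0,b[k].min() if k.any() else 0,b[k].max() if k.any() else 0) if k_ else 0
```

```text
tip z lowest [0.145 0.146 0.146 0.146 0.146 0.147 0.147 0.147]
body z lowest [0.215 0.215 0.215 0.216 0.216 0.216 0.216 0.216]
tip z lowest [0.145 0.146 0.146 0.146 0.147 0.148 0.148 0.148]
body z lowest [0.216 0.216 0.216 0.216 0.216 0.216 0.217 0.217]
0.16 33 -0.07385333761095374 -0.05258893850146101 -0.024936406118764905 0.020697142166281338
0.17 25 -0.06568953843409096 -0.05309349932364508 -0.028493683613512448 0.02241830458407036
0.18 16 -0.059817269355276786 -0.053779926336640624 -0.02951123570558016 0.02426567888308876
0.19 11 -0.07150384844802636 -0.0538189436564072 -0.03008712740649802 0.0248100346247558
0.2 9 -0.06415074811068328 -0.05573700401699943 -0.02228046471063724 -0.019778059991504244
0.21 60 -0.10185527902884775 -0.033406671758635466 -0.08341459072577691 0.08591618240163913
0.22 141 -0.1028834115827614 -0.03202672312962015 -0.08364045944458143 0.08540804041260038
0.23 217 -0.08708509574885437 -0.03202702045059076 -0.08322074696592173 0.09041544644805005
0.24 140 -0.10298534901643971 -0.032513936662029834 -0.0713303005924486 0.0931390312358115
0.25 889 -0.10194155576906387 -0.032153341663156684 -0.09847763904941877 0.09346456800821487
```

The whole gripper sits 35 mm higher than the state says: tips at 0.145 m, body at 0.216 m, with x and y in agreement. I'll lower it by 35 mm, go by the cameras for height, and push again.

move_arm(
  increments=[
    {"xyz":[0,0,18],"roll":0,"grip":30},
    {"xyz":[0,0,17],"roll":0,"grip":30},
    {"xyz":[10,0,0],"roll":0,"grip":30},
    {"xyz":[8,0,0],"roll":0,"grip":30},
    {"xyz":[0,0,0],"roll":0,"grip":30},
  ],
)

```text
time_s: 5.5
position: [0.4, 0.0177, 0.0757]
tcp_rot: [[0.733, 0.68, 0.003], [0.68, -0.733, -0.0], [0.002, 0.003, -1.0]]
force: [-0.6, 0.1, 0.6]
opening: 0.298
grasp_force: 0.0
```

Run:
```python
from h import *
np.set_printoptions(precision=3,suppress=True)
n=np.array([.735,.68]);m=np.array([-.68,.735]); c=np.array([.431,.051])
im,d=bot.capture("side"); s=bot.read_state(); p=np.array(s["position"]); print(p,(p[:2]-c)@n,s["force"])
P=cloud("side",d,np.ones_like(d,bool)); a=(P[:,:2]-c)@n; b=(P[:,:2]-c)@m; z=P[:,2]
f=(z>.08)&(a<-.029)&(a>-.12)&(abs(b)<.12)&(z<.15)
print("tip z lowest",np.sort(z[f])[:8],np.percentile(a[f],[2,98]),np.percentile(b[f],[2,98]))
```

```text
[0.399 0.018 0.076] -0.04613152774135918 [ 0.332  1.098 -0.513]
tip z lowest [0.111 0.111 0.112 0.112 0.112 0.112 0.113 0.113] [-0.052 -0.033] [-0.025  0.021]
```

move_arm(
  increments=[
    {"xyz":[4,0,0],"roll":0,"grip":30},
    {"xyz":[3,0,0],"roll":0,"grip":30},
    {"xyz":[3,0,0],"roll":0,"grip":30},
    {"xyz":[4,0,0],"roll":0,"grip":30},
    {"xyz":[5,0,0],"roll":0,"grip":30},
  ],
)

```text
time_s: 5.97
position: [0.4109, 0.03, 0.0754]
tcp_rot: [[0.734, 0.679, -0.0], [0.679, -0.734, -0.0], [-0.0, -0.0, -1.0]]
force: [-1.1, -0.6, -0.0]
opening: 0.298
grasp_force: 0.5
```

move_arm(
  increments=[
    {"xyz":[5,0,0],"roll":0,"grip":30},
    {"xyz":[5,0,0],"roll":0,"grip":30},
    {"xyz":[5,0,0],"roll":0,"grip":30},
    {"xyz":[5,0,0],"roll":0,"grip":30},
    {"xyz":[5,0,0],"roll":0,"grip":30},
  ],
)

```text
time_s: 6.38
position: [0.4299, 0.0472, 0.0752]
tcp_rot: [[0.734, 0.679, 0.0], [0.679, -0.734, 0.0], [0.0, 0.0, -1.0]]
force: [0.4, 0.4, 0.5]
opening: 0.302
grasp_force: 0.1
```

move_arm(
  increments=[
    {"xyz":[5,0,0],"roll":0,"grip":30},
    {"xyz":[5,0,0],"roll":0,"grip":30},
    {"xyz":[3,0,0],"roll":0,"grip":30},
    {"xyz":[0,0,0],"roll":0,"grip":30},
    {"xyz":[0,0,0],"roll":0,"grip":30},
  ],
)

```text
time_s: 6.8
position: [0.4389, 0.0558, 0.0752]
tcp_rot: [[0.734, 0.68, -0.0], [0.68, -0.734, -0.0], [-0.0, -0.0, -1.0]]
force: [0.3, 0.3, 0.3]
opening: 0.299
grasp_force: 0.0
```

Run:
```python
from h import *
np.set_printoptions(precision=3,suppress=True)
im,d=bot.capture("side"); it,dt=bot.capture("top"); s=bot.read_state(); p=np.array(s["position"]); print(p,s["force"])
cv2.imwrite("pics/s5.png",cv2.resize(im[100:280,220:460,::-1],None,fx=2.5,fy=2.5))
for n in("side","top"):
    print(n,[(toworld(n,r["at"])[0].round(3),round(r["conf"],2)) for r in bot.spot_in("tin",n)[:3]])
```

```text
[0.439 0.056 0.075] [-0.419 -0.565  0.2  ]
side [(array([0.475, 0.118, 0.078]), 0.95), (array([0.36 , 0.293, 0.025]), 0.45)]
top [(array([0.528, 0.097, 0.073]), 0.94), (array([ 0.63 , -0.365,  0.103]), 0.51), (array([ 0.467, -0.364,  0.152]), 0.34)]
```

View pics/s5.png

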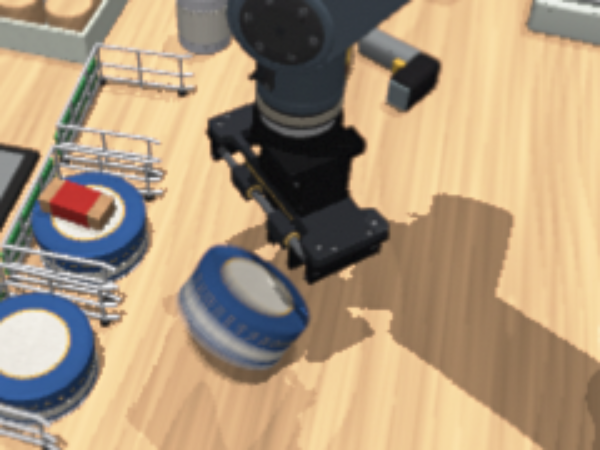

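The picture shows the tin mid-fall with its lid turning up at (260,290). I'll raise the arm clear and measure again.

move_arm(
  increments=[
    {"xyz":[-10,0,0],"roll":0,"grip":75},
    {"xyz":[0,0,-20],"roll":0,"grip":75},
    {"xyz":[0,0,-20],"roll":0,"grip":75},
    {"xyz":[0,0,0],"roll":-0.12,"grip":75},
    {"xyz":[0,0,0],"roll":-0.12,"grip":75},
  ],
)

```text
time_s: 7.42
position: [0.4317, 0.0482, 0.1163]
tcp_rot: [[0.547, 0.837, 0.002], [0.837, -0.547, -0.0], [0.001, 0.002, -1.0]]
force: [-0.8, -0.0, -0.8]
opening: 0.594
grasp_force: 0.0
```

move_arm(
  increments=[
    {"xyz":[0,0,0],"roll":-0.12,"grip":75},
    {"xyz":[0,0,0],"roll":-0.12,"grip":75},
    {"xyz":[0,0,0],"roll":-0.12,"grip":75},
    {"xyz":[0,0,0],"roll":-0.12,"grip":75},
    {"xyz":[0,0,0],"roll":-0.1,"grip":75},
  ],
)

```text
time_s: 7.83
position: [0.4306, 0.0484, 0.1152]
tcp_rot: [[-0.001, 1.0, -0.001], [1.0, 0.001, -0.0], [-0.0, -0.001, -1.0]]
force: [-0.7, 0.4, -0.7]
opening: 0.746
grasp_force: 0.0
```

```bash
cat >> h.py <<'E'
def tin(n="side",near=None):
    im,d=bot.capture(n); best=None
    for r in bot.trace("tin",n):
        P=cloud(n,d,r["mask"]); 
        t=P[(P[:,2]>.044)&(P[:,2]<.062)]
        if len(t)<50: continue
        if near is not None and np.hypot(*(np.median(t[:,:2],0)-near))>.08: continue
        q=(t[:,:2]*1000).astype(np.float32)
        # trim strays, enclosing circle
        c=np.median(q,0); q=q[np.hypot(*(q-c).T)<75]
        (x,y),rad=cv2.minEnclosingCircle(q); return x/1000,y/1000,rad,r["conf"],np.percentile(P[:,2],[50,99])
    return best
E
python3 - <<'E'
from h import *
np.set_printoptions(precision=4,suppress=True)
s=bot.read_state(); print(s["position"],s["tcp_rot"],s["joint_positions"])
for n in("side","top"): print(n,tin(n,np.array([.496,.112])))
E
```

```text
[0.4306 0.0484 0.1152] [[-0.0012  1.     -0.0009]
 [ 1.      0.0012 -0.    ]
 [-0.     -0.0009 -1.    ]] [ -8.4257  22.6877 112.9384  -0.0125  44.4246  -8.4874]
side (0.4966883544921875, 0.11189706420898438, 63.47445297241211, 0.92, array([0.0518, 0.0554]))
top (0.5337691650390625, 0.1300062713623047, 33.730377197265625, 0.74, array([0.0529, 0.461 ]))
```

The tin lies flat at (0.497, 0.112). Next I'll place the half-open fingers on its +y side.

move_arm(
  increments=[
    {"xyz":[36,17,0],"roll":0,"grip":75},
    {"xyz":[36,17,0],"roll":0,"grip":75},
    {"xyz":[36,17,0],"roll":0,"grip":75},
    {"xyz":[36,16,0],"roll":0,"grip":75},
    {"xyz":[0,0,0],"roll":0,"grip":75},
  ],
)

```text
time_s: 8.45
position: [0.5034, 0.1981, 0.1158]
tcp_rot: [[0.002, 1.0, 0.007], [1.0, -0.002, 0.003], [0.003, 0.007, -1.0]]
force: [0.8, -0.9, -0.1]
opening: 0.749
grasp_force: 0.0
```

move_arm(
  increments=[
    {"xyz":[0,0,30],"roll":0,"grip":75},
    {"xyz":[0,0,30],"roll":0,"grip":75},
    {"xyz":[0,0,30],"roll":0,"grip":75},
    {"xyz":[0,0,25],"roll":0,"grip":75},
    {"xyz":[0,0,0],"roll":0,"grip":75},
  ],
)

```text
time_s: 8.87
position: [0.495, 0.1914, -0.004]
tcp_rot: [[0.006, 1.0, -0.01], [1.0, -0.006, -0.002], [-0.002, -0.01, -1.0]]
force: [-0.6, 0.4, 0.3]
opening: 0.749
grasp_force: 0.0
```

```bash
cat >> h.py <<'E'
def tip(n="side"):
    im,d=bot.capture(n); s=bot.read_state(); p=np.array(s["position"])
    P=cloud(n,d,np.ones_like(d,bool)); q=P[(np.hypot(*(P[:,:2]-p[:2]).T)<.12)&(P[:,2]>.06)]
    b=q[q[:,2]<.2]; h=np.histogram(b[:,2],np.arange(.06,.2,.005))
    print("tcp",p.round(4),"F",np.array(s["force"]).round(1)); print("z hist",h[0])
E
python3 - <<'E'
from h import *
tip(); print(tin("side",np.array([.496,.112])))
im,d=bot.capture("side"); cv2.imwrite("pics/s6.png",cv2.resize(im[130:310,200:440,::-1],None,fx=2.5,fy=2.5))
E
```

```text
tcp [ 0.4965  0.1917 -0.0019] F [-0.8  0.1  1.9]
z hist [  4   8   6   5   3   2   2   3  13  42  62 184 243 169  48 132 897 278
  64  49  47  52   8   8   8  16  41  65]
(0.45650405883789064, 0.08503359222412109, 21.06043243408203, 0.67, array([0.05000006, 0.17658197]))
```

View pics/s6.png

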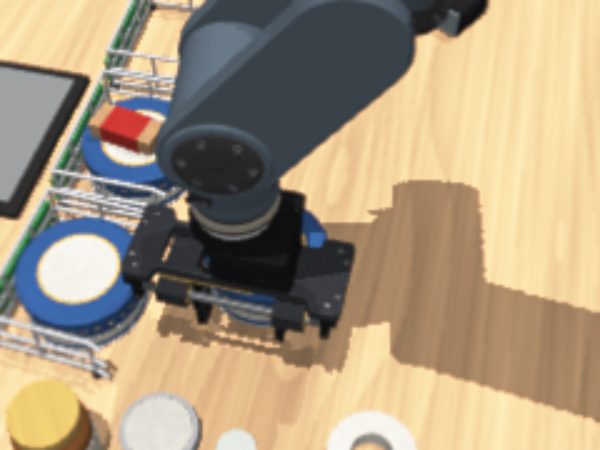

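The picture shows the gripper at (240,250), behind and over the tin's near side, with the fingers at about (200–290,310) on the +y side of the tin and clear of it. The body height fits the 35 mm offset. I'll lower it a little, then push towards -y.

move_arm(
  increments=[
    {"xyz":[-3,0,5],"roll":0,"grip":75},
    {"xyz":[-5,0,5],"roll":0,"grip":75},
    {"xyz":[-4,0,0],"roll":0,"grip":75},
    {"xyz":[-4,0,0],"roll":0,"grip":75},
    {"xyz":[-4,0,0],"roll":0,"grip":75},
  ],
)

```text
time_s: 9.48
position: [0.499, 0.1723, -0.0095]
tcp_rot: [[0.005, 1.0, 0.0], [1.0, -0.005, 0.0], [0.0, 0.0, -1.0]]
force: [0.1, 2.2, -0.0]
opening: 0.752
grasp_force: 0.9
```

move_arm(
  increments=[
    {"xyz":[-5,0,0],"roll":0,"grip":75},
    {"xyz":[-7,0,0],"roll":0,"grip":75},
    {"xyz":[-9,0,0],"roll":0,"grip":75},
    {"xyz":[-11,0,0],"roll":0,"grip":75},
    {"xyz":[-12,0,0],"roll":0,"grip":75},
  ],
)

```text
time_s: 9.9
position: [0.4991, 0.1278, -0.0096]
tcp_rot: [[0.004, 1.0, 0.001], [1.0, -0.004, 0.0], [0.0, 0.001, -1.0]]
force: [0.4, 2.0, 1.3]
opening: 0.75
grasp_force: 1.3
```

move_arm(
  increments=[
    {"xyz":[-12,0,0],"roll":0,"grip":75},
    {"xyz":[-12,0,0],"roll":0,"grip":75},
    {"xyz":[-12,0,0],"roll":0,"grip":75},
    {"xyz":[-12,0,0],"roll":0,"grip":75},
    {"xyz":[-12,0,0],"roll":0,"grip":75},
  ],
)

```text
time_s: 10.32
position: [0.4985, 0.0673, -0.0097]
tcp_rot: [[0.004, 1.0, -0.0], [1.0, -0.004, 0.0], [0.0, -0.0, -1.0]]
force: [0.2, 3.7, 3.2]
opening: 0.75
grasp_force: 1.6
```

Run:
```python
from h import *
tip("top"); it,d=bot.capture("top"); cv2.imwrite("pics/t7.png",cv2.resize(it[100:280,200:440,::-1],None,fx=2.5,fy=2.5))
y=bot.read_state()["position"][1]
for n in("side","top"):print(n,tin(n,np.array([.496,y-.06])))
```

```text
tcp [ 0.4988  0.0654 -0.0098] F [-0.1 -0.9 -0.1]
z hist [  7   3   0   0   0   0   0   0   2   0   1   3   1   5   6 209  69   1
   0   0   0   0   0   0   0   0   0   0]
side (0.500299072265625, 0.059744422912597656, 38.96668243408203, 0.81, array([0.03829319, 0.12276103]))
top (0.49966510009765625, 0.00024820993840694427, 61.757713317871094, 0.82, array([0.05282885, 0.05776985]))
```

View pics/t7.png

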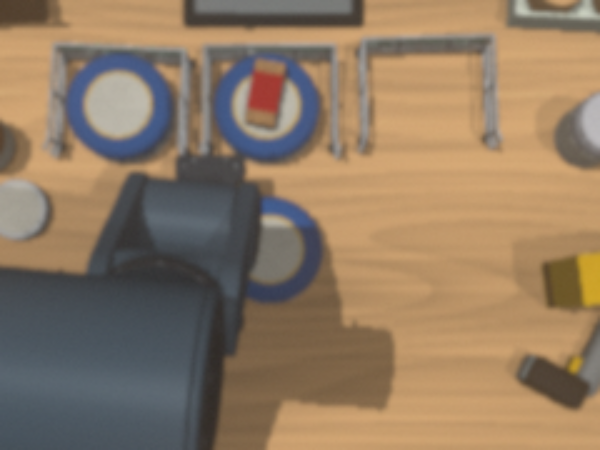

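The top view shows the tin at (265,250) in the crop, tracking straight, with a push force of about 3 N. I'll carry on for 190 mm.

move_arm(
  increments=[
    {"xyz":[-5,0,0],"roll":0,"grip":75},
    {"xyz":[-8,0,0],"roll":0,"grip":75},
    {"xyz":[-12,0,0],"roll":0,"grip":75},
    {"xyz":[-12,0,0],"roll":0,"grip":75},
    {"xyz":[-12,0,0],"roll":0,"grip":75},
  ],
)

```text
time_s: 11.03
position: [0.4983, 0.0184, -0.0098]
tcp_rot: [[0.004, 1.0, -0.0], [1.0, -0.004, 0.0], [0.0, -0.0, -1.0]]
force: [0.5, 2.0, -0.5]
opening: 0.751
grasp_force: 0.7
```

move_arm(
  increments=[
    {"xyz":[-12,0,0],"roll":0,"grip":75},
    {"xyz":[-12,0,0],"roll":0,"grip":75},
    {"xyz":[-12,0,0],"roll":0,"grip":75},
    {"xyz":[-12,0,0],"roll":0,"grip":75},
    {"xyz":[-12,0,0],"roll":0,"grip":75},
  ],
)

```text
time_s: 11.45
position: [0.4981, -0.0418, -0.0098]
tcp_rot: [[0.005, 1.0, -0.0], [1.0, -0.005, 0.0], [0.0, -0.0, -1.0]]
force: [-0.1, 2.2, 0.3]
opening: 0.75
grasp_force: 0.7
```

move_arm(
  increments=[
    {"xyz":[-12,0,0],"roll":0,"grip":75},
    {"xyz":[-12,0,0],"roll":0,"grip":75},
    {"xyz":[-12,0,0],"roll":0,"grip":75},
    {"xyz":[-12,0,0],"roll":0,"grip":75},
    {"xyz":[-12,0,0],"roll":0,"grip":75},
  ],
)

```text
time_s: 11.87
position: [0.4979, -0.1015, -0.0098]
tcp_rot: [[0.004, 1.0, -0.0], [1.0, -0.004, 0.0], [0.0, -0.0, -1.0]]
force: [-0.1, 2.0, -1.0]
opening: 0.752
grasp_force: 0.7
```

move_arm(
  increments=[
    {"xyz":[-9,0,0],"roll":0,"grip":75},
    {"xyz":[-6,0,0],"roll":0,"grip":75},
    {"xyz":[-4,0,0],"roll":0,"grip":75},
    {"xyz":[0,0,0],"roll":0,"grip":75},
    {"xyz":[0,0,0],"roll":0,"grip":75},
  ],
)

```text
time_s: 12.28
position: [0.4982, -0.1196, -0.0096]
tcp_rot: [[0.004, 1.0, 0.001], [1.0, -0.004, -0.0], [-0.0, 0.001, -1.0]]
force: [-1.0, 0.5, 0.1]
opening: 0.749
grasp_force: 0.0
```

Run:
```python
from h import *
s=bot.read_state(); print(s["position"],s["joint_positions"]); y=s["position"][1]
for n in("side","top"):print(n,tin(n,np.array([.496,y-.06])))
```

```text
[ 0.49816158 -0.11964452 -0.00963383] [-2.60122440e+01  4.03522771e+01  1.06417013e+02 -1.50770891e-02
  3.31915799e+01 -2.57740247e+01]
side (0.504394775390625, -0.14547705078125, 39.02885437011719, 0.93, array([0.03734822, 0.10889   ]))
top None
```

move_arm(
  increments=[
    {"xyz":[15,0,0],"roll":0,"grip":75},
    {"xyz":[0,0,-30],"roll":0,"grip":75},
    {"xyz":[0,0,-35],"roll":0,"grip":75},
    {"xyz":[0,0,-35],"roll":0,"grip":75},
    {"xyz":[0,-30,0],"roll":0,"grip":75},
  ],
)

```text
time_s: 12.9
position: [0.479, -0.1081, 0.0964]
tcp_rot: [[0.002, 1.0, 0.021], [1.0, -0.002, -0.009], [-0.009, 0.021, -1.0]]
force: [2.1, -1.3, 0.6]
opening: 0.751
grasp_force: 0.0
```

move_arm(
  increments=[
    {"xyz":[0,-30,0],"roll":0,"grip":75},
    {"xyz":[0,-30,0],"roll":0,"grip":75},
    {"xyz":[0,0,0],"roll":0.12,"grip":75},
    {"xyz":[0,0,0],"roll":0.12,"grip":75},
    {"xyz":[0,0,0],"roll":0.12,"grip":75},
  ],
)

```text
time_s: 13.32
position: [0.4075, -0.1037, 0.0906]
tcp_rot: [[0.361, 0.932, 0.0], [0.932, -0.361, -0.0], [-0.0, 0.0, -1.0]]
force: [-0.0, -0.2, 0.6]
opening: 0.745
grasp_force: 0.0
```

move_arm(
  increments=[
    {"xyz":[0,0,0],"roll":0.12,"grip":75},
    {"xyz":[0,0,0],"roll":0.12,"grip":75},
    {"xyz":[0,0,0],"roll":0.12,"grip":75},
    {"xyz":[0,0,0],"roll":0.12,"grip":75},
    {"xyz":[0,0,0],"roll":0.12,"grip":75},
  ],
)

```text
time_s: 13.73
position: [0.408, -0.1037, 0.0904]
tcp_rot: [[0.824, 0.566, 0.0], [0.566, -0.824, -0.0], [0.0, 0.0, -1.0]]
force: [-0.6, -0.8, 0.8]
opening: 0.749
grasp_force: 0.0
```

move_arm(
  increments=[
    {"xyz":[0,0,0],"roll":0.12,"grip":75},
    {"xyz":[0,0,0],"roll":0.12,"grip":75},
    {"xyz":[0,0,0],"roll":0.12,"grip":75},
    {"xyz":[0,0,0],"roll":0.12,"grip":75},
    {"xyz":[0,0,0],"roll":0.095,"grip":75},
  ],
)

```text
time_s: 14.15
position: [0.408, -0.1037, 0.0904]
tcp_rot: [[1.0, 0.027, 0.0], [0.027, -1.0, -0.0], [0.0, 0.0, -1.0]]
force: [-0.7, 0.3, 0.7]
opening: 0.753
grasp_force: 0.0
```

Run:
```python
from h import *
s=bot.read_state(); print(s["position"],s["tcp_rot"],s["joint_positions"])
for n in("side","top"):print(n,tin(n,np.array([.498,-.187])))
it,d=bot.capture("top"); P=cloud("top",d,np.ones_like(d,bool)); k=P[(P[:,2]>.14)&(P[:,2]<.16)&(P[:,1]<-.27)&(P[:,0]>.42)&(P[:,0]<.53)]; print("carton",k.min(0),k.max(0))
```

```text
[ 0.40800864 -0.10372053  0.09036886] [[ 9.99634820e-01  2.70219520e-02  1.99855274e-04]
 [ 2.70219851e-02 -9.99634826e-01 -1.64959798e-04]
 [ 1.95324757e-04  1.70300044e-04 -9.99999966e-01]] [-2.95487170e+01  2.48335055e+01  1.15980069e+02 -4.07673299e-03
  3.91718034e+01  5.89060100e+01]
side (0.49901016235351564, -0.1791813507080078, 61.55338668823242, 0.87, array([0.05126111, 0.05545104]))
top (0.49917718505859376, -0.1845829620361328, 61.826904296875, 0.72, array([0.05289171, 0.23998918]))
carton [ 0.43259163 -0.44167645  0.14009503] [ 0.49908754 -0.32594484  0.15651672]
```

move_arm(
  increments=[
    {"xyz":[1,29,0],"roll":0,"grip":75},
    {"xyz":[1,29,0],"roll":0,"grip":75},
    {"xyz":[1,28,0],"roll":0,"grip":75},
    {"xyz":[0,0,0],"roll":0,"grip":75},
    {"xyz":[0,0,30],"roll":0,"grip":75},
  ],
)

```text
time_s: 14.82
position: [0.4179, -0.1943, 0.0634]
tcp_rot: [[0.999, 0.031, 0.01], [0.031, -0.999, -0.008], [0.01, 0.008, -1.0]]
force: [0.5, -0.6, -0.7]
opening: 0.748
grasp_force: 0.0
```

move_arm(
  increments=[
    {"xyz":[0,0,30],"roll":0,"grip":75},
    {"xyz":[0,0,30],"roll":0,"grip":75},
    {"xyz":[0,0,10],"roll":0,"grip":75},
    {"xyz":[0,0,0],"roll":0,"grip":75},
    {"xyz":[6,0,0],"roll":0,"grip":75},
  ],
)

```text
time_s: 15.23
position: [0.4181, -0.1884, -0.0103]
tcp_rot: [[0.999, 0.032, -0.003], [0.032, -0.999, 0.003], [-0.003, -0.003, -1.0]]
force: [-1.0, 0.2, 0.1]
opening: 0.749
grasp_force: 0.0
```

move_arm(
  increments=[
    {"xyz":[5,0,0],"roll":0,"grip":75},
    {"xyz":[4,0,0],"roll":0,"grip":75},
    {"xyz":[4,0,0],"roll":0,"grip":75},
    {"xyz":[4,0,0],"roll":0,"grip":75},
    {"xyz":[5,0,0],"roll":0,"grip":75},
  ],
)

```text
time_s: 15.65
position: [0.4407, -0.188, -0.0092]
tcp_rot: [[0.999, 0.033, -0.002], [0.033, -0.999, 0.001], [-0.002, -0.001, -1.0]]
force: [-3.5, 1.5, 1.6]
opening: 0.754
grasp_force: 1.6
```

move_arm(
  increments=[
    {"xyz":[6,0,0],"roll":0,"grip":75},
    {"xyz":[8,0,0],"roll":0,"grip":75},
    {"xyz":[8,0,0],"roll":0,"grip":75},
    {"xyz":[8,0,0],"roll":0,"grip":75},
    {"xyz":[8,0,0],"roll":0,"grip":75},
  ],
)

```text
time_s: 16.07
position: [0.4807, -0.1879, -0.0097]
tcp_rot: [[0.999, 0.032, 0.0], [0.032, -0.999, -0.0], [0.0, 0.0, -1.0]]
force: [-3.9, -0.0, 4.4]
opening: 0.75
grasp_force: 2.0
```

Run:
```python
from h import *
s=bot.read_state(); print(s["position"]); p=s["position"]
for n in("side","top"):print(n,tin(n,np.array([p[0]+.062,p[1]])))
```

```text
[ 0.48067365 -0.18793198 -0.0096782 ]
side (0.5441670532226562, -0.18386526489257812, 62.77104187011719, 0.56, array([0.05088182, 0.05542922]))
top (0.586186279296875, -0.1768853759765625, 38.04875946044922, 0.63, array([0.05292684, 0.05805771]))
```

The tin is seated on both fingers. I'll keep pushing into the bay and slow down near the end.

move_arm(
  increments=[
    {"xyz":[8,0,0],"roll":0,"grip":75},
    {"xyz":[8,0,0],"roll":0,"grip":75},
    {"xyz":[8,0,0],"roll":0,"grip":75},
    {"xyz":[8,0,0],"roll":0,"grip":75},
    {"xyz":[8,0,0],"roll":0,"grip":75},
  ],
)

```text
time_s: 16.68
position: [0.5207, -0.1865, -0.0099]
tcp_rot: [[0.999, 0.032, 0.0], [0.032, -0.999, -0.0], [0.0, 0.0, -1.0]]
force: [-1.2, -0.2, 0.0]
opening: 0.751
grasp_force: 0.7
```

move_arm(
  increments=[
    {"xyz":[8,0,0],"roll":0,"grip":75},
    {"xyz":[8,0,0],"roll":0,"grip":75},
    {"xyz":[8,0,0],"roll":0,"grip":75},
    {"xyz":[8,0,0],"roll":0,"grip":75},
    {"xyz":[8,0,0],"roll":0,"grip":75},
  ],
)

```text
time_s: 17.1
position: [0.5604, -0.1852, -0.0098]
tcp_rot: [[0.999, 0.032, -0.0], [0.032, -0.999, 0.0], [-0.0, -0.0, -1.0]]
force: [-2.3, -0.6, -1.0]
opening: 0.748
grasp_force: 0.7
```

move_arm(
  increments=[
    {"xyz":[8,0,0],"roll":0,"grip":75},
    {"xyz":[8,0,0],"roll":0,"grip":75},
    {"xyz":[6,0,0],"roll":0,"grip":75},
    {"xyz":[5,0,0],"roll":0,"grip":75},
    {"xyz":[4,0,0],"roll":0,"grip":75},
  ],
)

```text
time_s: 17.52
position: [0.5911, -0.1842, -0.0098]
tcp_rot: [[0.999, 0.032, -0.0], [0.032, -0.999, -0.0], [-0.0, 0.0, -1.0]]
force: [-2.3, 0.6, -0.8]
opening: 0.747
grasp_force: 0.9
```

Run:
```python
from h import *
s=bot.read_state(); print(s["position"]); p=s["position"]
for n in("side","top"):print(n,tin(n,np.array([p[0]+.062,p[1]])))
im,d=bot.capture("side"); cv2.imwrite("pics/s8.png",cv2.resize(im[80:240,200:400,::-1],None,fx=3,fy=3))
```

```text
[ 0.59111545 -0.18421414 -0.00976211]
side (0.660143798828125, -0.16789984130859376, 66.90380859375, 0.55, array([0.05141395, 0.06162031]))
top (0.6791617431640625, -0.1497588195800781, 43.4878044128418, 0.75, array([0.05315977, 0.35876845]))
```

View pics/s8.png

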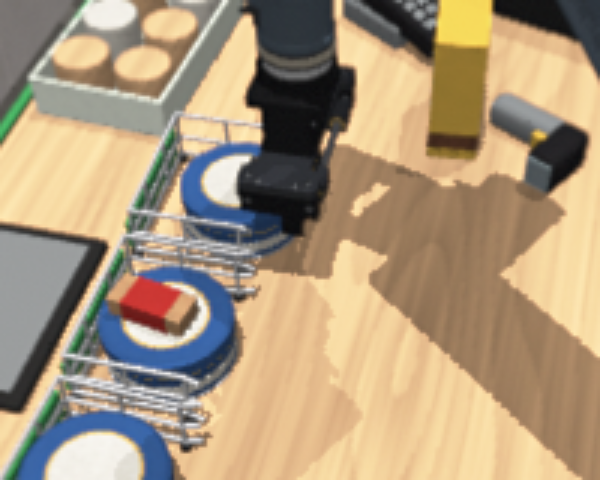

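The picture shows the tin inside the empty bay at (240,190), about 26 mm short of the far wires. I'll finish with small steps and watch the force.

move_arm(
  increments=[
    {"xyz":[4,0,0],"roll":0,"grip":75},
    {"xyz":[4,0,0],"roll":0,"grip":75},
    {"xyz":[4,0,0],"roll":0,"grip":75},
    {"xyz":[4,0,0],"roll":0,"grip":75},
    {"xyz":[3,0,0],"roll":0,"grip":75},
  ],
)

```text
time_s: 18.18
position: [0.61, -0.1836, -0.0097]
tcp_rot: [[0.999, 0.032, -0.0], [0.032, -0.999, 0.0], [-0.0, -0.0, -1.0]]
force: [-3.0, 0.5, 1.5]
opening: 0.75
grasp_force: 1.3
```

move_arm(
  increments=[
    {"xyz":[2,0,0],"roll":0,"grip":75},
    {"xyz":[1,0,0],"roll":0,"grip":75},
    {"xyz":[1,0,0],"roll":0,"grip":75},
    {"xyz":[0.5,0,0],"roll":0,"grip":75},
    {"xyz":[0.5,0,0],"roll":0,"grip":75},
  ],
)

```text
time_s: 18.6
position: [0.6144, -0.1834, -0.0097]
tcp_rot: [[0.999, 0.032, -0.0], [0.032, -0.999, 0.0], [-0.0, -0.0, -1.0]]
force: [-2.7, -1.1, 1.2]
opening: 0.75
grasp_force: 1.5
```

move_arm(
  increments=[
    {"xyz":[1,0,0],"roll":0,"grip":75},
    {"xyz":[1,0,0],"roll":0,"grip":75},
    {"xyz":[0.5,0,0],"roll":0,"grip":75},
    {"xyz":[0.5,0,0],"roll":0,"grip":75},
    {"xyz":[0,0,0],"roll":0,"grip":75},
  ],
)

```text
time_s: 19.02
position: [0.6178, -0.1834, -0.0098]
tcp_rot: [[0.999, 0.032, 0.0], [0.032, -0.999, -0.0], [0.0, 0.0, -1.0]]
force: [-1.7, -0.1, 2.2]
opening: 0.751
grasp_force: 1.3
```

move_arm(
  increments=[
    {"xyz":[1,0,0],"roll":0,"grip":75},
    {"xyz":[0.5,0,0],"roll":0,"grip":75},
    {"xyz":[0.5,0,0],"roll":0,"grip":75},
  ],
)

```text
time_s: 19.27
position: [0.6194, -0.1833, -0.0098]
tcp_rot: [[0.999, 0.032, -0.001], [0.032, -0.999, 0.0], [-0.001, -0.0, -1.0]]
force: [-4.4, -0.1, 1.4]
opening: 0.753
grasp_force: 1.9
```

move_arm(
  increments=[
    {"xyz":[0.5,0,0],"roll":0,"grip":75},
    {"xyz":[0.5,0,0],"roll":0,"grip":75},
  ],
)

```text
time_s: 19.43
position: [0.6195, -0.1833, -0.0098]
tcp_rot: [[0.999, 0.032, -0.002], [0.032, -0.999, 0.0], [-0.002, -0.0, -1.0]]
force: [-6.6, -0.6, 4.2]
opening: 0.749
grasp_force: 2.9
```

move_arm(
  increments=[
    {"xyz":[0.5,0,0],"roll":0,"grip":75},
    {"xyz":[0.5,0,0],"roll":0,"grip":75},
  ],
)

```text
time_s: 19.6
position: [0.6194, -0.1832, -0.0098]
tcp_rot: [[0.999, 0.032, -0.004], [0.032, -0.999, 0.001], [-0.004, -0.001, -1.0]]
force: [-8.2, -0.8, 4.5]
opening: 0.748
grasp_force: 3.8
```

The arm has stopped advancing at x = 0.6194 while the force keeps rising, so the tin is against the far wires. Backing out.

move_arm(
  increments=[
    {"xyz":[-4,0,0],"roll":0,"grip":75},
    {"xyz":[-15,0,0],"roll":0,"grip":75},
    {"xyz":[-30,0,0],"roll":0,"grip":75},
    {"xyz":[-35,0,0],"roll":0,"grip":75},
    {"xyz":[-35,0,0],"roll":0,"grip":75},
  ],
)

```text
time_s: 20.02
position: [0.5041, -0.1878, -0.0094]
tcp_rot: [[0.999, 0.032, 0.005], [0.032, -0.999, -0.003], [0.005, 0.003, -1.0]]
force: [-0.3, 0.5, -0.3]
opening: 0.747
grasp_force: 0.0
```

move_arm(
  increments=[
    {"xyz":[-25,0,0],"roll":0,"grip":75},
    {"xyz":[0,0,-25],"roll":0,"grip":75},
    {"xyz":[0,0,-20],"roll":0,"grip":75},
    {"xyz":[0,0,0],"roll":0,"grip":75},
    {"xyz":[0,0,0],"roll":0,"grip":75},
  ],
)

```text
time_s: 20.43
position: [0.4802, -0.1892, 0.0365]
tcp_rot: [[0.999, 0.031, 0.006], [0.031, -1.0, -0.003], [0.006, 0.003, -1.0]]
force: [0.4, 0.8, 0.1]
opening: 0.746
grasp_force: 0.0
```

Run:
```python
from h import *
s=bot.read_state(); print(s["position"],s["time_s"])
for n in("side","top"):print(n,tin(n,np.array([.683,-.183])))
for l in("stock_a_center","barbox"): print(l,[toworld("side",r["at"])[0].round(3) for r in bot.spot_in(l,"side")[:1]])
im,d=bot.capture("side"); cv2.imwrite("pics/s9.png",cv2.resize(im[80:240,200:400,::-1],None,fx=3,fy=3))
```

```text
[ 0.48015978 -0.18923878  0.03645353] 20.4333
side (0.6793528442382812, -0.17269091796875, 68.4021987915039, 0.57, array([0.05207637, 0.05609053]))
top (0.681517822265625, -0.18270765686035156, 61.737640380859375, 0.73, array([0.0527886, 0.0575356]))
stock_a_center [array([0.644, 0.034, 0.053])]
barbox [array([0.677, 0.02 , 0.074])]
```

View pics/s9.png

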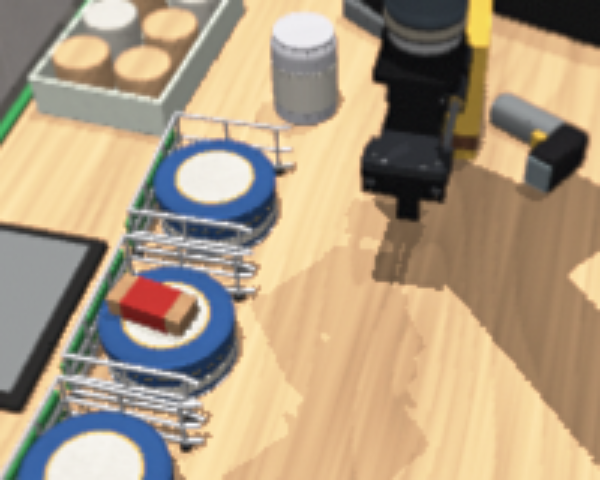

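The tin lies flat with its lid up at (215,190) in the crop, seated against the far wires. Its centre is at (0.6815, -0.183), and the robot is clear of everything. Handing in.

```bash
python3 -c "
from rig import bot
print(bot.hand_in())"
```

```text
the job is handed in; nothing more can be done
None
```

The tin was tipped onto its base and slid home against the far wires of the empty bay, lid up. The stock tins and carton look undisturbed, and the job is handed in (no verdict was returned).

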